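# Shut down the board preheater and unload the finished boards

## Task

The soldering run is over, so shut the board preheater down: first bring its heat lever back to idle, the middle mark, then lift the ratchet pawl and slide the clamp bar fully back, and leave it back. Lay every board flat in the steel cooling tray, heat sinks up and not on top of one another, and only when the holder is empty move the heat lever on to off, the end mark on the clamp bar's side. The cap of the flux jar must be screwed down tight by the time you finish, at whatever point suits you, and the other tools on the bench stay where they are.

Things in the scene. Friction and masses are not known exactly. Their poses are not given: they have to be found in the camera images.
- heater: board preheater, fixed: green housing 230 x 350 mm, flat top 52 mm above the table; origin on the table under it. Its x runs from the sliding clamp bar (-x side, towards the robot) to the fixed bar (+x side), z up. Two fixed support bars along y (tops at z = 70 mm) carry the boards
- fixed_lip (a point): middle of the inner edge of the fixed bar's lip, at its underside. The bar is 23 mm wide and 276 mm long, its top 6 mm above this point. The lip overhangs the far ends of the clamped boards by 6 mm, 2.5 mm above them, so slide a board at least 10 mm towards the heater's -x from under it before lifting
- clamp (a joint): travel of the sliding clamp bar in m along the heater's -x: 0 = clamped, 0.045 = fully back at its stop. Clamped, its lip overhangs the near ends of the boards by 6 mm (bar at heater x = -32 to -9 mm, top at z = 81.5 mm). 2.5 N of friction; stays where left. Cannot go back while the pawl is down in the rack
- pawl (a joint): angle of the sprung ratchet pawl in rad, 0 = down in the rack, grows as it is lifted, stop at 0.6; above 0.2 it clears the teeth. It is hinged on the clamp bar (pivot along the heater's y) and springs down when let go (about 2 N at the tab), so hold it up while sliding the bar: lift the tab and pull it towards -x in one go
- pawl_pivot (a point): pivot of the pawl, on the +y end of the clamp bar; moves with the bar
- pawl_tab (a point): grip on the pawl's upright black tab, 22 mm long (heater's x), 10 mm thick (its y), top 10 mm above this point; pinch it across its thickness from above. It lies 66 mm from the pivot towards -x and 28 mm above it when down. The point's frame tilts with the pawl
- heat_lever (a joint): angle of the heat lever in rad: 0 = off (leaning 0.8 rad from upright to the heater's -x), 0.5 = idle, 1.6 = full (leaning 0.8 rad to +x), marked by three white ribs on the grey quadrant beside the lever; stays where it is left (about 1.2 N at the knob)
- lever_hinge (a point): hinge of the heat lever, its axis along the heater's y, at the heater's -y end; the quadrant of radius 34 mm lies 8 to 20 mm to its -y side
- lever_knob (a point): centre of the black ball knob, 28 mm in diameter, at the end of the lever, 100 mm from the hinge
- board1: finished power-supply board (up to four alike; absent ones read None): 90 (x) x 44 (y) x 3 mm, 110 g; origin at the centre of its underside. On it, centred, a finned heat sink 22 mm thick (x), 36 mm wide (y), from 3 to 41 mm above the origin: grip it by its 22 mm. Other components below 16 mm. At first clamped, its x along the heater's x, 52 mm from the next place
- board2: as board1
- board3: as board1
- board4: as board1
- tray: open steel cooling tray, loose, 700 g, outside 224 mm (x) x 128 mm (y), wall 4 mm thick and 18 mm high, floor 4 mm thick; origin at the centre of its underside. Holds four boards flat in two rows of two, their long sides along its x
- flux_cap (a joint): screw angle of the flux jar's cap in rad: 0 = tight, 2.6 = loosest; turns clockwise seen from above to tighten, stays where it is left (0.06 N m of friction), rises 2.5 mm per rad when unscrewed and cannot come off
- cap_top (a point): centre of the top of the ribbed black cap, 46 mm in diameter and 24 mm high; the amber jar under it is fixed to the bench, 68 mm wide at the foot, cap top 94 mm above the table when tight
- solder_spool: bystander: reel of solder standing on end, 58 mm wide, 50 mm high; origin at the centre of its underside
- solder_pump: bystander: blue desoldering pump 220 mm long along x and 26 mm thick, lying; origin under its middle
- tip_cleaner: bystander: black pot with brass wool, 72 mm wide, 42 mm high; origin at the centre of its underside
- side_cutters: bystander: small side cutters, 135 mm long along x, 12 mm thick, lying; origin by the joint of the blades

How it is judged:
By the outcome, as a careful person would: the job done as asked, in the order asked, and still so for the second after the job is handed in, with the robot touching nothing.
Of board1, board2, board3, board4 only 2 to 4 are there at a start; the rules pass over those that are not, and their reading is None.
At some moment in a run one of tray may be knocked a few centimetres aside while the robot is not near it.
Once in a run the grip may slacken for a moment while it holds something.
It also fails if it takes over 210 s, if anything falls off the work surface, if the arm or the gripper's body presses on something with over 40 N, if the wrist force passes 120 N, or if a joint passes its speed limit or range.

## Robot

A 6-joint arm with a two-finger parallel gripper is mounted at the origin on the work surface. World frame = base frame: x ahead of the robot, y to its left, z up, the work surface at z = 0. Lengths are in m, angles in rad, forces in N, time in s.
With the tool pointing down it reaches from about 0.25 to 0.775 m from the base axis. Payload 4 kg.
Tool frame: the origin (TCP) lies midway between the tips of the shut fingers; the grasp point (between the pads) lies 19 mm behind it; z points along the fingers, y is the line along which they close (so a half turn about z gives the same grasp; the last joint's range is limited). The gripper opens to 94 mm and grips with 3 to 60 N. Pads are 16 mm wide; open, the fingers measure 119 mm over their backs; the gripper's body (75 mm by 177 mm) begins 78 mm behind the grasp point.
Start: joints at [-1.256, 0.087, 1.371, -0, 1.684, -0.103], TCP at [0.223, -0.503, 0.206] pointing down, gripper open.
Joint ranges: [-3.1, 3.1], [-0.76, 2.03], [0.27, 2.55], [-1.08, 4.22], [0.17, 2.65], [-2.57, 2.57]. Speed limits (rad/s): [2.79, 2.79, 3.14, 3.14, 3.14, 3.14].

## Interface

Orientations are given as [roll, pitch, yaw] about the fixed x, y, z axes, in that order (R = Rz(yaw) Ry(pitch) Rx(roll)).
In Python, from bench import get_obs, snapshot, close_job gives the robot as it stands. The module is installed in compiled form; this text tells all that it offers.
- The arm moves only by the tool drive_tool, never from a script. Its argument "commands" is a list of rows, each a list of 6 numbers: the shift along the tool's x, y, z in units of 0.04 m (1.0 is 0.04 m), then the turn, a rotation vector about the tool's x, y, z in units of 0.1 rad (1.0 is 0.1 rad). In form: [[dx, dy, dz, wx, wy, wz], ...]. A call has 1 to 20 rows; each row shifts and turns the commanded pose from where the row before left it, along the tool's axes as they then stand; what a row does not reach is not made up. A row lasts 1/8 s, in which the tool goes at most 62.5 mm and 10.7 degrees, less where a joint would pass 70% of its speed; a pose out of reach is approached as far as the arm can. A call with a number of a shift or a turn outside -1 to 1 is refused whole. A call with a gripper value outside its range is refused whole. "gripper" is the closure, from 0 (fully open) to 1 (shut), set as the call begins (left out, the last holds). The fingers move at their own pace and stop on an object; the grip force is fixed at half the most. Time passes only in rows, so rows that do not move let the fingers close. It gives the time, the measured TCP pose, the force, the opening and the grip force at its end, in the units of the state.
- get_obs(): the state, without advancing time (a new reading comes with each control period).
- snapshot(name): name is "side" or "top"; returns a dict with "image" (384x512x3 uint8, blue, green, red), "range_z" (384x512 float32, m along the optical axis (not along the pixel's ray), 0 where there is no reading), "fx", "fy", "cx", "cy" (pixels), "k1" (the pictures are not rectified: a ray, as slopes to the right and down, at radius r is drawn at 1 + k1 r^2 times it, then the intrinsics apply), "rvec" (rotation vector, rad) and "tvec" (3), from world to camera coordinates, as OpenCV has them. Camera axes: x right, y down, z forward; pixel columns grow to the right and rows downward; lengths in m; the calibration is good to about 2 mm. A picture is of the moment at which its call begins.
- close_job(): hands the job in; it is judged then, once.
The state is a dict: "time": time; "joint_positions": joint angles; "qvel": joint speeds; "joint_torque": joint torques, N m; "tool_pos": TCP position; "ee_rot": TCP orientation; "wrist_force": force on the tool from outside, world axes, zero at the start; "wrist_torque": the same for the moment, N m; "width": finger opening in m; "finger_force": force on a finger pad.
Only numpy, scipy, OpenCV 4.12 (cv2) and the standard library are available. Lean on these libraries where they do the work, as an engineer would, in place of code of your own. Each camera call takes 0.05 s, during which the arm holds its last target. There are 200 camera calls.

## Working session

There is one attempt and no reset: what is moved stays moved. The work goes in short steps, Python scripts to look and compute and a tool call to move; the robot and the scene stay as the last step left them, time stands still between calls to the robot, and variables do not carry over. Pictures are saved under pics/ and viewed, at most 14 in all, crops included, and the job is handed in when it is done.

Besides the shell and the picture viewer there is one more tool, called by a JSON object that holds its "name" and its "arguments", one argument or row to a line. drive_tool: Moves the arm, as the interface text tells. Its arguments: {"type":"object","properties":{"commands":{"type":"array"},"gripper":{"type":"number"}},"required":["commands"]}

```bash
mkdir -p pics
cat > h.py <<'E'
import numpy as np, cv2
from bench import get_obs, snapshot
from scipy.spatial.transform import Rotation as R
def cloud(s):
    h,w=s["range_z"].shape; u,v=np.meshgrid(np.arange(w),np.arange(h))
    dx=(u-s["cx"])/s["fx"]; dy=(v-s["cy"])/s["fy"]; x,y=dx.copy(),dy.copy()
    for _ in range(8):
        k=1+s["k1"]*(x*x+y*y); x,y=dx/k,dy/k
    z=s["range_z"]; P=np.stack([x*z,y*z,z],-1)
    Rm=cv2.Rodrigues(np.array(s["rvec"],float))[0]; t=np.array(s["tvec"],float).ravel()
    W=(P-t)@Rm; W[z==0]=np.nan
    return W
E
python3 - <<'E'
from h import *
for n in("top","side"):
    s=snapshot(n); W=cloud(s); np.savez(f"{n}0.npz",W=W,im=s["image"])
    cv2.imwrite(f"pics/{n}0.png",cv2.resize(s["image"],(800,600)))
    Rm=cv2.Rodrigues(np.array(s["rvec"],float))[0]; print(n,-Rm.T@np.ravel(s["tvec"]),s["fx"],s["k1"])
print(get_obs())
E
```

```text
top [ 0.42129026 -0.01834646  1.09494342] 371.3950253155002 -0.0568962790984378
side [0.37831567 1.05785637 0.84536969] 487.5831831678184 -0.2025673052638243
{'time': 0.1, 'joint_positions': array([-1.25612176e+00,  8.78831410e-02,  1.37208334e+00, -8.21095468e-06,
        1.68360864e+00, -1.03071041e-01]), 'qvel': array([-0.00120766, -0.00137257, -0.00189007, -0.00038976, -0.00015062,
       -0.00018364]), 'joint_torque': array([ 2.44968629e-03, -3.41252840e+01, -3.03301191e+01,  7.19933328e-02,
        3.04898189e-02, -8.86861085e-05]), 'tool_pos': array([ 0.22298993, -0.50222883,  0.20443014]), 'ee_rot': array([-3.13961987e+00, -1.95855947e-04,  4.17744494e-01]), 'wrist_force': array([-0.1382693 , -0.37562624, -0.32077372]), 'wrist_torque': array([-0.03069784,  0.04477978,  0.00091573]), 'finger_force': 0.0, 'width': 0.09395921188194703}
```

View pics/top0.png

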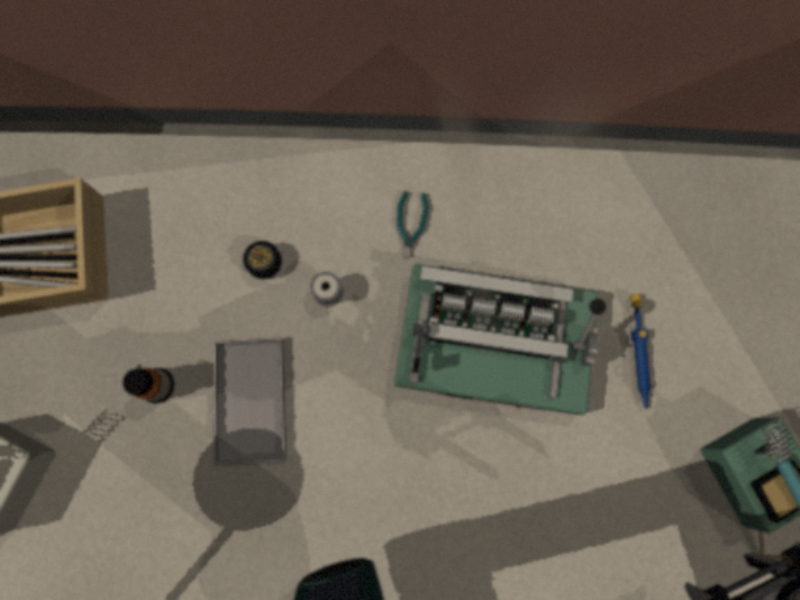

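View pics/side0.png

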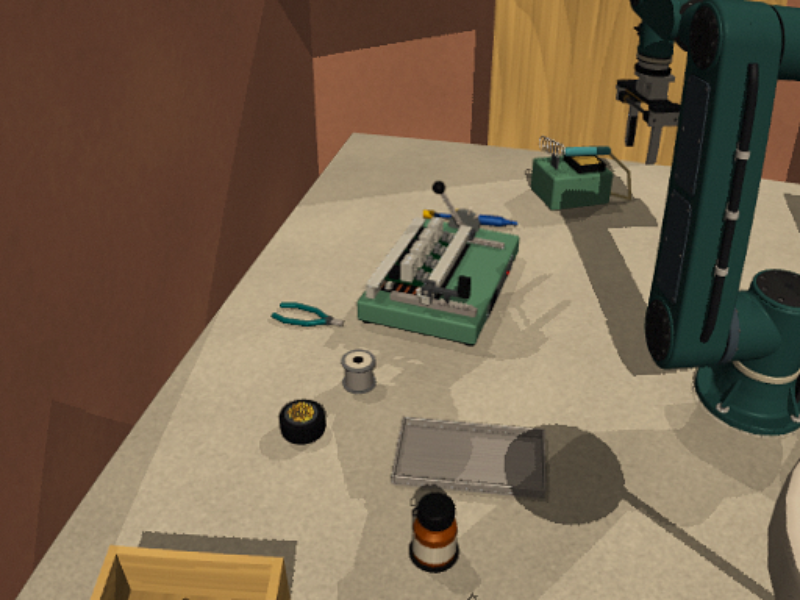

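The top view shows four boards, with heat sinks near (455–545, 300–320). The lever knob is at (597,307), the pawl tab at (418,362), the tray at (252,400), the cap at (143,381) and the heater at (505,338). The lever leans to +x, which is full. Next I'll turn these into positions.

```bash
cat > m.py <<'E'
from h import *
d=np.load("top0.npz"); W,im=d["W"],d["im"].astype(int)
e=np.load("side0.npz"); V,jm=e["W"],e["im"].astype(int)
def rect(P): 
    r=cv2.minAreaRect(P[:,:2].astype(np.float32)); return np.round(r[0],4),np.round(r[1],4),round(r[2],2)
def box(A,x0,x1,y0,y1,z0,z1):
    return (A[...,0]>x0)&(A[...,0]<x1)&(A[...,1]>y0)&(A[...,1]<y1)&(A[...,2]>z0)&(A[...,2]<z1)
def px(u,v): return W[int(v*.64),int(u*.64)]
for n,u,v in [("heater",505,370),("tray",252,400),("cap",137,380),("fixbar",500,283),("clampbar",500,341),("tab",418,362),("knob",597,307),("spool",320,288)]: print(n,np.round(px(u,v),4))
b,g,r=im[...,0],im[...,1],im[...,2]
hc=px(505,338)
m=box(W,hc[0]-.2,hc[0]+.2,hc[1]-.25,hc[1]+.25,.04,.062)&(g>r+12)
print("heater top",rect(W[m]),np.median(W[m][:,2]))
tc=px(252,400)
m=box(W,tc[0]-.2,tc[0]+.2,tc[1]-.1,tc[1]+.1,.010,.03); print("tray wall",rect(W[m]),m.sum())
c=px(137,380); 
for nm,A in(("t",W),("s",V)):
    m=box(A,c[0]-.05,c[0]+.05,c[1]-.05,c[1]+.05,.085,.12); P=A[m]
    zt=np.percentile(P[:,2],95); Q=P[P[:,2]>zt-.006]; print("cap",nm,rect(Q),zt,len(Q))
k=px(597,307)
for nm,A in(("t",W),("s",V)):
    m=box(A,k[0]-.05,k[0]+.05,k[1]-.05,k[1]+.05,.11,.2); P=A[m]; print("knob pts",nm,len(P),P.mean(0).round(4),P.min(0).round(4),P.max(0).round(4))
for nm,A in(("t",W),("s",V)):
    m=box(A,hc[0]-.05,hc[0]+.15,hc[1]-.25,hc[1]+.25,.095,.125); P=A[m]
    n,l=cv2.connectedComponents(m.astype(np.uint8))
    for i in range(1,n):
        Q=A[l==i]
        if len(Q)>12: print(nm,"comp",len(Q),Q.mean(0).round(4),rect(Q),Q[:,2].max().round(4))
E
python3 m.py
```

```text
heater [ 0.5297 -0.2138  0.0489]
tray [0.4586 0.2494 0.0028]
cap [0.4815 0.4318 0.0952]
fixbar [ 0.6811 -0.1997  0.0808]
clampbar [ 0.5758 -0.1996  0.0809]
tab [ 0.5296 -0.0528  0.1264]
knob [ 0.6274 -0.3477  0.1577]
spool [0.6682 0.1311 0.0472]
heater top (array([ 0.5863, -0.2002]), array([0.3463, 0.2259]), 83.42) 0.050959428138471194
tray wall (array([0.4592, 0.2521]), array([0.2239, 0.1295]), 5.42) 416
cap t (array([0.4793, 0.4328]), array([0.0436, 0.0434]), 56.24) 0.10038173059659611 212
cap s (array([0.479 , 0.4353]), array([0.0454, 0.0465]), 12.09) 0.10060256581891681 353
knob pts t 117 [ 0.6248 -0.3486  0.147 ] [ 0.6029 -0.363   0.1127] [ 0.6429 -0.3374  0.1597]
knob pts s 79 [ 0.625  -0.3476  0.1382] [ 0.6051 -0.3606  0.1102] [ 0.6418 -0.3351  0.1593]
t comp 90 [ 0.6365 -0.1133  0.1069] (array([ 0.6376, -0.1133]), array([0.0366, 0.0234]), 85.17) 0.1132
t comp 111 [ 0.631  -0.1656  0.1061] (array([ 0.6319, -0.1657]), array([0.0363, 0.0232]), 82.61) 0.1126
t comp 102 [ 0.6245 -0.2163  0.1072] (array([ 0.6254, -0.2163]), array([0.0362, 0.0222]), 80.44) 0.1141
t comp 114 [ 0.6185
[... 204 characters left out ...]
 -0.047   0.0982] (array([ 0.5912, -0.0467]), array([0.0197, 0.0055]), 1.59) 0.1005
t comp 19 [ 0.5887 -0.0684  0.0978] (array([ 0.5895, -0.0685]), array([0.0196, 0.0057]), 1.76) 0.1007
s comp 38 [ 0.6087 -0.3478  0.1109] (array([ 0.6095, -0.3493]), array([0.0151, 0.0313]), 83.31) 0.1249
s comp 17 [ 0.5738 -0.3585  0.0973] (array([ 0.5755, -0.3603]), array([0.0204, 0.0242]), 87.28) 0.102
s comp 341 [ 0.6282 -0.1805  0.1074] (array([ 0.6296, -0.1921]), array([0.201 , 0.0254]), 83.03) 0.1151
s comp 35 [ 0.59   -0.0578  0.0986] (array([ 0.5908, -0.0567]), array([0.0315, 0.0183]), 83.59) 0.1034
s comp 17 [ 0.5352 -0.0475  0.1058] (array([ 0.5369, -0.0457]), array([0.0111, 0.0079]), 19.32) 0.1227
```

```bash
cat >> h.py <<'E'
from scipy.optimize import least_squares
def sphere(P,r):
    f=lambda c:np.linalg.norm(P-c,axis=1)-r
    return least_squares(f,P.mean(0)-[0,0,.008],loss="soft_l1",f_scale=.002)
def box(A,x0,x1,y0,y1,z0,z1):
    return (A[...,0]>x0)&(A[...,0]<x1)&(A[...,1]>y0)&(A[...,1]<y1)&(A[...,2]>z0)&(A[...,2]<z1)
def plan(p,yaw=None):
    """tool-frame shift to world TCP p (in drive units), tool kept/turned to yaw pointing down"""
    o=get_obs(); Rm=R.from_euler("xyz",o["ee_rot"])
    out=""
    if yaw is not None:
        Rt=R.from_euler("xyz",[np.pi,0,yaw]); out="turn %s"%((Rm.inv()*Rt).as_rotvec()/.1).round(2); Rm2=Rt
    else: Rm2=Rm
    d=np.array(p)-o["tool_pos"]
    print("t%.1f"%o["time"],"shift old",(Rm.inv().apply(d)/.04).round(2),"shift new",(Rm2.inv().apply(d)/.04).round(2),out)
E
python3 - <<'E'
from h import *
W=np.load("top0.npz")["W"];V=np.load("side0.npz")["W"]
for A in(W,V):
    P=A[box(A,.61,.66,-.38,-.32,.13,.17)]; r=sphere(P,.014); print("knob",r.x.round(4),np.abs(r.fun).mean())
    P=A[box(A,.49,.56,-.09,-.02,.10,.135)]; print("tab",len(P),P.min(0).round(4),P.max(0).round(4),np.median(P,0).round(4)); Q=P[P[:,2]>.119]; print(np.median(Q,0),cv2.minAreaRect(Q[:,:2].astype(np.float32)))
    P=A[box(A,.55,.62,-.38,-.33,.06,.11)]; print("quad/hinge",len(P),P.min(0).round(4),P.max(0).round(4))
plan([.223,-.502,.30],-.119)
E
```

```text
knob [ 0.6296 -0.3515  0.1441] 0.0009643019007249079
tab 36 [ 0.5135 -0.0554  0.1022] [ 0.5348 -0.0451  0.1312] [ 0.5241 -0.0502  0.1262]
[ 0.5241477  -0.050219    0.12618068] ((0.5243712663650513, -0.04989231005311012), (0.00943304505199194, 0.021024947986006737), 82.3966064453125)
quad/hinge 192 [ 0.5502 -0.3675  0.0606] [ 0.6074 -0.3363  0.1095]
knob [ 0.6307 -0.3539  0.1449] 0.0025925467388635314
tab 86 [ 0.5135 -0.0558  0.1011] [ 0.5359 -0.0412  0.1299] [ 0.5244 -0.0475  0.1158]
[ 0.52485436 -0.04844668  0.12610432] ((0.5249657034873962, -0.04887290671467781), (0.01184852421283722, 0.022630253806710243), 78.98297882080078)
quad/hinge 182 [ 0.5508 -0.3709  0.0611] [ 0.6139 -0.3302  0.1095]
t0.1 shift old [ 0.   -0.01 -2.39] shift new [-0.   -0.01 -2.39] turn [-0.02  0.    5.37]
```

Run:
```python
from h import *
plan([.630,-.3525,.21],-.119)
a=.8-.11*np.arange(11); x=.1*np.sin(a);z=.1*np.cos(a)
print((np.diff(x)/.04).round(3),(-np.diff(z)/.04).round(3))
```

```text
t0.1 shift old [10.82  0.71 -0.14] shift new [ 9.66 -4.92 -0.14] turn [-0.02  0.    5.37]
[-0.202 -0.221 -0.238 -0.252 -0.262 -0.27  -0.274 -0.275 -0.272 -0.267] [-0.186 -0.163 -0.138 -0.111 -0.083 -0.053 -0.023  0.007  0.037  0.067]
```

{"name": "drive_tool", "arguments": {
  "commands": [
    [0,0,-0.14,0,0,1],
    [0,0,0,0,0,1],
    [0,0,0,0,0,1],
    [0,0,0,0,0,1],
    [0,0,0,0,0,1],
    [0,0,0,0,0,0.37],
    [0.97,-0.49,0,0,0,0],
    [0.97,-0.49,0,0,0,0],
    [0.97,-0.49,0,0,0,0],
    [0.97,-0.49,0,0,0,0],
    [0.97,-0.49,0,0,0,0],
    [0.97,-0.49,0,0,0,0],
    [0.97,-0.49,0,0,0,0],
    [0.97,-0.49,0,0,0,0],
    [0.97,-0.49,0,0,0,0],
    [0.97,-0.49,0,0,0,0],
    [0,0,0,0,0,0],
    [0,0,0,0,0,0]
  ],
  "gripper": 0.3
}}

```text
time: 2.35
tool_pos: [0.6312, -0.3544, 0.2105]
ee_rot: [3.141, 0.001, -0.119]
wrist_force: [-0.0, -0.8, -0.5]
width: 0.0656
finger_force: 0.0
```

Run:
```python
from h import *
plan([.630,-.3525,.1255],-.119)
```

```text
t2.4 shift old [-0.03 -0.05  2.13] shift new [-0.04 -0.04  2.13] turn [ 0.    0.01 -0.  ]
```

{"name": "drive_tool", "arguments": {
  "commands": [
    [-0.03,-0.05,0.6,0,0,0],
    [0,0,0.6,0,0,0],
    [0,0,0.5,0,0,0],
    [0,0,0.4,0,0,0],
    [0,0,0.03,0,0,0],
    [0,0,0,0,0,0]
  ]
}}

```text
time: 3.1
tool_pos: [0.6308, -0.3527, 0.127]
ee_rot: [3.141, -0.001, -0.12]
wrist_force: [0.1, -0.6, 0.2]
width: 0.0656
finger_force: 0.0
```

{"name": "drive_tool", "arguments": {
  "commands": [
    [0,0,0,0,0,0],
    [0,0,0,0,0,0],
    [0,0,0,0,0,0],
    [0,0,0,0,0,0],
    [0,0,0,0,0,0]
  ],
  "gripper": 1.0
}}

```text
time: 3.72
tool_pos: [0.6308, -0.3524, 0.126]
ee_rot: [3.141, -0.0, -0.119]
wrist_force: [-0.1, -0.7, 0.3]
width: 0.0268
finger_force: 30.0
```

{"name": "drive_tool", "arguments": {
  "commands": [
    [-0.202,0,-0.186,0,0,0],
    [-0.221,0,-0.163,0,0,0],
    [-0.238,0,-0.138,0,0,0],
    [-0.252,0,-0.111,0,0,0],
    [-0.262,0,-0.083,0,0,0],
    [-0.27,0,-0.053,0,0,0],
    [-0.274,0,-0.023,0,0,0],
    [-0.275,0,0.007,0,0,0],
    [-0.272,0,0.037,0,0,0],
    [-0.267,0,0.067,0,0,0],
    [0,0,0,0,0,0],
    [0,0,0,0,0,0]
  ]
}}

```text
time: 5.22
tool_pos: [0.5314, -0.3403, 0.1563]
ee_rot: [3.139, -0.006, -0.119]
wrist_force: [-2.3, -0.7, -0.2]
width: 0.0015
finger_force: 0.7
```

Run:
```python
from h import *
s=snapshot("side"); im=s["image"]; c=im[90:230,220:340]
cv2.imwrite("pics/s1.png",cv2.resize(c,None,fx=4.2,fy=4.2,interpolation=cv2.INTER_CUBIC))
```

```text
(no output)
```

View pics/s1.png

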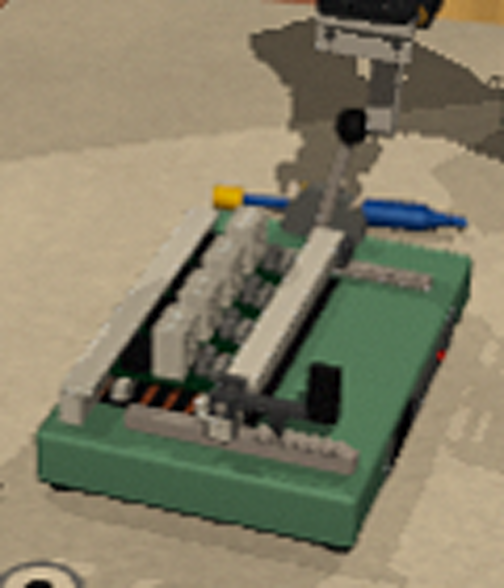

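The knob slipped out of the grip at about upright. It's at (350,125) in the crop, with the shut fingers just past it on the -x side. I'll measure the knob now.

```bash
cat >> h.py <<'E'
def knob(lo,hi):
    for n in("top","side"):
        s=snapshot(n); A=cloud(s); dark=(s["image"].max(-1)<70)
        P=A[box(A,lo,hi,-.375,-.32,.10,.2)&dark]
        if len(P)<8: print(n,len(P)); continue
        r=sphere(P,.014); hx=np.array([.993,-.119]); d=(r.x[:2]-[.5588,-.344])@hx
        print(n,len(P),r.x.round(4),np.abs(r.fun).mean().round(4),"lean",np.arctan2(d,r.x[2]-.0748).round(3),np.arcsin(d/.1).round(3))
E
python3 - <<'E'
from h import *
knob(.54,.65)
E
```

```text
top 0
side 58 [ 0.5549 -0.3424  0.1588] 0.0022 lean -0.048 -0.04
```

{"name": "drive_tool", "arguments": {
  "commands": [
    [0,0,-0.6,0,0,0],
    [0,0,-0.6,0,0,0],
    [0.85,0,0,0,0,0],
    [0.85,0,0,0,0,0],
    [0,0,0,0,0,0],
    [0,0,0.5,0,0,0],
    [0,0,0.6,0,0,0],
    [0,0,0,0,0,0],
    [-0.3,0,0,0,0,0],
    [-0.3,0,0,0,0,0],
    [-0.2,0,0,0,0,0],
    [-0.15,0,0,0,0,0],
    [-0.15,0,0,0,0,0],
    [0,0,0,0,0,0]
  ],
  "gripper": 1.0
}}

```text
time: 7.12
tool_pos: [0.5534, -0.3429, 0.156]
ee_rot: [3.141, 0.0, -0.119]
wrist_force: [0.5, 0.5, 0.7]
width: 0.0004
finger_force: 0.0
```

Run:
```python
from h import *
knob(.50,.65)
s=snapshot("side"); c=s["image"][90:190,260:340]
cv2.imwrite("pics/s2.png",cv2.resize(c,None,fx=5,fy=5,interpolation=cv2.INTER_CUBIC))
```

```text
top 29 [ 0.5397 -0.3345  0.1436] 0.007 lean -0.283 -0.202
side 75 [ 0.5378 -0.3302  0.1691] 0.0086 lean -0.234 -0.227
```

View pics/s2.png

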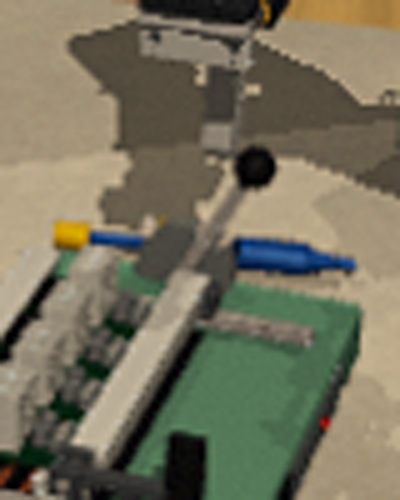

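The knob is now at crop (255,165), just on the -x side of the shut fingertips. I'll fit it from a tight pixel window.

```bash
cat >> h.py <<'E'
H=np.array([.5588,-.344]); hx=np.array([.993,-.119]); hy=np.array([.119,.993])
def knob2(u,v,w=7):
    s=snapshot("side"); A=cloud(s); im=s["image"]
    m=np.zeros(im.shape[:2],bool); m[v-w:v+w+1,u-w:u+w+1]=True
    m&=(im.max(-1)<60)&(A[...,2]>.13)
    P=A[m]; r=sphere(P,.014); 
    d=(r.x[:2]-H)@hx; yy,xx=np.nonzero(m)
    print(len(P),xx.mean(),yy.mean(),r.x.round(4),np.abs(r.fun).mean().round(4),"lean",np.arcsin(d/.1).round(3),np.arctan2(d,r.x[2]-.0748).round(3),"lat",(r.x[:2]-H)@hy)
E
python3 - <<'E'
from h import *
knob2(311,123)
E
```

```text
51 310.3529411764706 123.11764705882354 [ 0.5315 -0.3396  0.1497] 0.0021 lean -0.28 -0.354 lat 0.001086028774035538
```

```bash
cat >> h.py <<'E'
def proj(s,p):
    Rm=cv2.Rodrigues(np.array(s["rvec"],float))[0]; q=np.atleast_2d(p)@Rm.T+np.ravel(s["tvec"])
    x=q[:,:2]/q[:,2:]; x=x*(1+s["k1"]*(x**2).sum(1,keepdims=True)); return x*[s["fx"],s["fy"]]+[s["cx"],s["cy"]]
def leanpt(a): return np.r_[H+.1*np.sin(a)*hx,.0748+.1*np.cos(a)]
E
python3 - <<'E'
from h import *
s=snapshot("side")
for a in(.8,-.2,-.25,-.3,-.35,-.4): print(a,proj(s,leanpt(a)).round(1))
im0=np.load("side0.npz")["im"]; m=(im0.max(-1)<60); m[:,:270]=0;m[:,292:]=0;m[:110]=0;m[130:]=0
y,x=np.nonzero(m); print("start knob px",x.mean(),y.mean(),len(x))
E
```

```text
0.8 [[280.8 119.9]]
-0.2 [[308.5 116.5]]
-0.25 [[310.  117.1]]
-0.3 [[311.4 117.7]]
-0.35 [[312.8 118.4]]
-0.4 [[314.2 119.2]]
start knob px 280.3265306122449 119.57142857142857 49
```

{"name": "drive_tool", "arguments": {
  "commands": [
    [0.3,0,0,0,0,0],
    [0,0,-1,0,0,0],
    [0,0,-1,0,0,0],
    [0,1,0,0,0,0],
    [-1,1,0,0,0,0],
    [-1,1,0,0,0,0],
    [-1,1,0,0,0,0],
    [0,0,0,0,0,0]
  ]
}}

```text
time: 8.38
tool_pos: [0.4251, -0.4919, 0.2355]
ee_rot: [3.141, 0.001, -0.125]
wrist_force: [0.4, 0.7, 0.9]
width: 0.0006
finger_force: 0.0
```

Run:
```python
from h import *
P0=np.array([.630,-.3525,.1445])
s=snapshot("side"); t=snapshot("top")
def kpix(s,x0,x1,y0,y1,th):
    m=np.zeros(s["image"].shape[:2],bool); m[y0:y1,x0:x1]=(s["image"][y0:y1,x0:x1].max(-1)<th)
    n,l,st,c=cv2.connectedComponentsWithStats(m.astype(np.uint8)); i=1+np.argmax(st[1:,4]); A=cloud(s)[l==i]; return c[i],st[i],np.nanmedian(A,0)
print(kpix(s,300,322,112,134,60))
np.savez("s3.npz",W=cloud(s),im=s["image"]); np.savez("t3.npz",W=cloud(t),im=t["image"])
c=s["image"][105:155,270:340]; d=t["image"][180:250,340:410]
cv2.imwrite("pics/st3.png",np.hstack([cv2.resize(c,(560,400),interpolation=cv2.INTER_CUBIC)[:, :400],cv2.resize(d,(400,400),interpolation=cv2.INTER_CUBIC)]))
```

```text
(array([310.54901961, 123.25490196]), array([307, 120,   8,   8,  51], dtype=int32), array([ 0.53073097, -0.33091455,  0.1554871 ]))
```

View pics/st3.png

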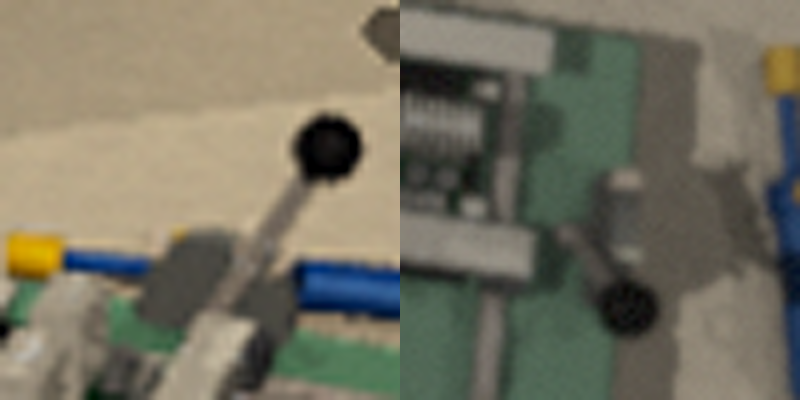

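The knob is at crop (328,147) from the side and (625,305) from the top, and the quadrant ribs are near (625,180) and (630,245) in the top crop. I'll triangulate the knob now and at the start from both views.

```bash
cat >> h.py <<'E'
def dark(im,x0,x1,y0,y1,th=60):
    m=np.zeros(im.shape[:2],np.uint8); m[y0:y1,x0:x1]=(im[y0:y1,x0:x1].max(-1)<th)
    n,l,st,c=cv2.connectedComponentsWithStats(m); i=1+np.argmax(st[1:,4]); return c[i],st[i]
def tri(s,t,a,b,p0):
    r=least_squares(lambda p:np.r_[(proj(s,p)-a).ravel(),(proj(t,p)-b).ravel()],p0); return r.x,np.abs(r.fun).max()
def arm(k,hinge):
    d=(k[:2]-hinge[:2])@hx; return np.arctan2(d,k[2]-hinge[2]),np.hypot(d,k[2]-hinge[2])
E
python3 - <<'E'
from h import *
s=snapshot("side"); t=snapshot("top")
s0,t0=np.load("side0.npz")["im"],np.load("top0.npz")["im"]; s3,t3=s["image"],t["image"]
K=[]
for a,b in((dark(s0,270,292,108,132),dark(t0,370,395,185,210)),(dark(s3,300,322,112,134),dark(t3,370,395,220,245))):
    print(a,b); k,e=tri(s,t,a[0],b[0],[.57,-.35,.15]); print(k.round(4),e.round(2)); K.append(k)
d=(K[0]-K[1]); L=np.hypot(d[:2]@hx,d[2]); al=np.arcsin(L/.2); tilt=np.arctan2(d[2],d[:2]@hx)
# start lean = al - tilt
l0=al-tilt; print("chord",L,"lean0",l0,"now",-al-tilt)
hz=K[0][2]-.1*np.cos(l0); hxy=K[0][:2]-.1*np.sin(l0)*hx; print("hinge",hxy,hz)
# white ribs / quadrant from both clouds
for f in("s3","t3"):
    e=np.load(f+".npz"); A=e["W"]; m=box(A,.53,.63,-.375,-.35,.055,.12); P=A[m]; print(f,len(P),np.c_[(P[:,:2]-hxy)@hx,(P[:,:2]-hxy)@hy,P[:,2],e["im"][m].mean(-1)][np.argsort(-P[:,2])][:14].round(3).tolist())
E
```

```text
(array([280.32653061, 119.57142857]), array([277, 116,   8,   8,  49], dtype=int32)) (array([382.35802469, 195.79012346]), array([377, 191,  11,  10,  81], dtype=int32))
[ 0.6311 -0.353   0.1452] 0.16
(array([310.54901961, 123.25490196]), array([307, 120,   8,   8,  51], dtype=int32)) (array([378.17322835, 231.2519685 ]), array([372, 220,  14,  19, 127], dtype=int32))
[ 0.5338 -0.3363  0.1528] 0.98
chord 0.09889834485207911 lean0 0.5938894568421544 now -0.44061046257549585
hinge [ 0.57550337 -0.34637483] 0.06234672663612657
s3 164 [[-0.01, -0.02, 0.102, 177.0], [-0.008, -0.013, 0.102, 169.0], [-0.011, -0.016, 0.101, 169.333], [0.01, -0.005, 0.099, 96.667], [0.003, -0.017, 0.098, 132.0], [0.004, -0.01, 0.097, 94.667], [0.001, -0.011, 0.097, 95.0], [-0.004, -0.006, 0.097, 82.667], [-0.006, -0.01, 0.096, 109.667], [0.009, -0.004, 0.096, 72.333], [0.01, -0.019, 0.095, 138.333], [0.007, -0.021, 0.095, 132.667], [0.014, -0.01, 0.095, 96.667], [-0.004, -0.018, 0.095, 115.333]]
t3 126 [[-0.012, -0.014, 0.103, 122.667], [-0.009, -0.014, 0.103, 106.0], [-0.01, -0.011, 0.102, 106.667], [-0.012, -0.011, 0.102, 114.333], [-0.01, -0.009, 0.102, 96.0], [-0.01, -0.006, 0.101, 86.667], [-0.011, -0.017, 0.1, 115.333], [-0.013, -0.009, 0.1, 102.0], [-0.008, -0.017, 0.1, 101.333], [-0.006, -0.015, 0.099, 87.0], [-0.003, -0.015, 0.099, 83.667], [0.003, -0.017, 0.097, 80.333], [-0.012, -0.008, 0.096, 79.0], [-0.007, -0.008, 0.096, 74.667]]
```

```bash
cat >> h.py <<'E'
H=np.array([.5755,-.3464]); HZ=.0623
def leanpt(a): return np.r_[H+.1*np.sin(a)*hx,HZ+.1*np.cos(a)]
def lean_side(th=60):
    s=snapshot("side"); c,st=dark(s["image"],296,330,108,140,th)
    r=least_squares(lambda a:(proj(s,leanpt(a[0]))-c).ravel(),[-.4]); print("knob px",c,st,"lean",r.x,"res",r.fun)
E
python3 - <<'E'
from h import *
lean_side()
plan(np.r_[H+hx*-.090,.235],-.119); print(np.r_[H+hx*-.090,.235])
E
```

```text
knob px [310.54 123.18] [307 120   8   8  50] lean [-0.46857701] res [ 0.18100191 -0.27431372]
t8.6 shift old [ 0.97 -3.95  0.02] shift new [ 0.96 -3.95  0.02] turn [-0.   -0.    0.02]
[ 0.48613 -0.33569  0.235  ]
```

{"name": "drive_tool", "arguments": {
  "commands": [
    [0.24,-0.98,0,0,0,0],
    [0.24,-0.98,0,0,0,0],
    [0.24,-0.98,0,0,0,0],
    [0.24,-0.98,0,0,0,0],
    [0,0,0,0,0,0],
    [0,0,0.8,0,0,0],
    [0,0,0.7,0,0,0],
    [0,0,0.43,0,0,0],
    [0,0,0,0,0,0],
    [0.25,0,0,0,0,0],
    [0.25,0,0,0,0,0],
    [0.2,0,0,0,0,0],
    [0.14,0,0,0,0,0],
    [0.1,0,0,0,0,0],
    [0,0,0,0,0,0]
  ]
}}

```text
time: 10.5
tool_pos: [0.5217, -0.3428, 0.163]
ee_rot: [3.139, -0.001, -0.119]
wrist_force: [-5.8, 2.3, 11.8]
width: 0.0004
finger_force: 6.2
```

Run:
```python
from h import *
lean_side(); plan(np.r_[H+hx*-.0515,.158],-.119)
```

```text
knob px [307.87931034 121.5       ] [304 118   9   8  58] lean [-0.36739951] res [ 0.11929342 -0.22143673]
t10.6 shift old [ 0.06 -0.07  0.12] shift new [ 0.06 -0.07  0.12] turn [ 0.03 -0.01 -0.  ]
```

{"name": "drive_tool", "arguments": {
  "commands": [
    [-0.5,-0.05,0,0,0,0],
    [0,0,0.4,0,0,0],
    [0,0,0,0,0,0],
    [0.25,0,0,0,0,0],
    [0.15,0,0,0,0,0],
    [0.1,0,0,0,0,0],
    [0,0,0,0,0,0],
    [0,0,0,0,0,0]
  ]
}}

```text
time: 11.55
tool_pos: [0.5225, -0.3404, 0.1425]
ee_rot: [3.141, -0.001, -0.119]
wrist_force: [0.3, 0.6, -0.7]
width: 0.0001
finger_force: 0.0
```

Run:
```python
from h import *
lean_side(); plan(np.r_[H+hx*-.0515,.143],-.119)
```

```text
knob px [305.73684211 120.63157895] [302 117   8   9  57] lean [-0.29303522] res [ 0.1777082  -0.38905236]
t11.6 shift old [ 0.05 -0.01 -0.01] shift new [ 0.05 -0.01 -0.01] turn [ 0.   -0.01 -0.  ]
```

{"name": "drive_tool", "arguments": {
  "commands": [
    [-0.5,0,0,0,0,0],
    [0,0,-0.9,0,0,0],
    [0,0,-0.8,0,0,0],
    [0,0,0,0,0,0]
  ],
  "gripper": 0.6
}}

```text
time: 12.1
tool_pos: [0.5035, -0.339, 0.2141]
ee_rot: [3.138, -0.007, -0.119]
wrist_force: [0.6, 0.4, 0.1]
width: 0.0362
finger_force: 0.0
```

Run:
```python
from h import *
plan([.5245,-.0495,.2],-.119); lean_side()
```

```text
t12.1 shift old [-0.34 -7.25  0.32] shift new [-0.34 -7.25  0.35] turn [ 0.04 -0.07 -0.  ]
knob px [306.01639344 120.62295082] [302 117   9   9  61] lean [-0.3011237] res [ 0.12778567 -0.27454118]
```

{"name": "drive_tool", "arguments": {
  "commands": [
    [-0.04,-0.9,0,0,0,0],
    [-0.04,-0.9,0,0,0,0],
    [-0.04,-0.9,0,0,0,0],
    [-0.04,-0.9,0,0,0,0],
    [-0.04,-0.9,0,0,0,0],
    [-0.04,-0.9,0,0,0,0],
    [-0.05,-0.9,0,0,0,0],
    [-0.05,-0.95,0,0,0,0],
    [0,0,0,0,0,0],
    [0,0,0,0,0,0]
  ]
}}

```text
time: 13.4
tool_pos: [0.5226, -0.0487, 0.2089]
ee_rot: [3.141, 0.002, -0.119]
wrist_force: [0.1, 0.5, -0.6]
width: 0.0377
finger_force: 0.0
```

Run:
```python
from h import *
plan([.5245,-.0495,.097],-.119)
```

```text
t13.4 shift old [0.06 0.01 2.8 ] shift new [0.05 0.01 2.8 ] turn [ 0.01  0.02 -0.  ]
```

{"name": "drive_tool", "arguments": {
  "commands": [
    [0.05,0.01,0.7,0,0,0],
    [0,0,0.7,0,0,0],
    [0,0,0.6,0,0,0],
    [0,0,0.5,0,0,0],
    [0,0,0.3,0,0,0],
    [0,0,0,0,0,0]
  ]
}}

```text
time: 14.15
tool_pos: [0.5243, -0.0497, 0.0972]
ee_rot: [3.142, 0.003, -0.12]
wrist_force: [0.5, 0.3, 0.8]
width: 0.0378
finger_force: 0.0
```

{"name": "drive_tool", "arguments": {
  "commands": [
    [0,0,0,0,0,0],
    [0,0,0,0,0,0],
    [0,0,0,0,0,0],
    [0,0,0,0,0,0]
  ],
  "gripper": 1.0
}}

```text
time: 14.65
tool_pos: [0.5255, -0.0504, 0.0993]
ee_rot: [3.139, -0.002, -0.12]
wrist_force: [-1.0, -3.9, 1.7]
width: 0.0097
finger_force: 30.0
```

{"name": "drive_tool", "arguments": {
  "commands": [
    [0.011,0,-0.083,0,-0.5,0],
    [0.011,0,-0.083,0,-0.5,0],
    [0.011,0,-0.083,0,-0.5,0],
    [0.011,0,-0.083,0,-0.5,0],
    [0.011,0,-0.083,0,-0.5,0],
    [0.011,0,-0.083,0,-0.5,0],
    [0.011,0,-0.083,0,-0.5,0],
    [0,0,0,0,0,0],
    [-0.188,0,0.069,0,0,0],
    [-0.188,0,0.069,0,0,0],
    [-0.188,0,0.069,0,0,0],
    [-0.188,0,0.069,0,0,0],
    [-0.188,0,0.069,0,0,0],
    [-0.15,0,0.055,0,0,0],
    [0,0,0,0,0,0]
  ]
}}

```text
time: 16.52
tool_pos: [0.4846, -0.0455, 0.1184]
ee_rot: [3.139, 0.352, -0.121]
wrist_force: [-0.2, -4.5, -8.1]
width: 0.0098
finger_force: 30.0
```

Run:
```python
from h import *
s=snapshot("top"); A=cloud(s)
for f,W in(("0",np.load("top0.npz")["W"]),("1",A)):
    P=W[box(W,.48,.62,-.26,-.14,.077,.085)]; d=(P[:,:2]-[.5863,-.2002])@hx; print(f,len(P),np.percentile(d,[2,50,98]).round(4))
c=snapshot("side")["image"][110:230,220:340]
cv2.imwrite("pics/s4.png",cv2.resize(c,None,fx=4,fy=4,interpolation=cv2.INTER_CUBIC))
```

```text
0 467 [-0.0209 -0.0058  0.0245]
1 406 [-0.0656 -0.05    0.0301]
```

View pics/s4.png

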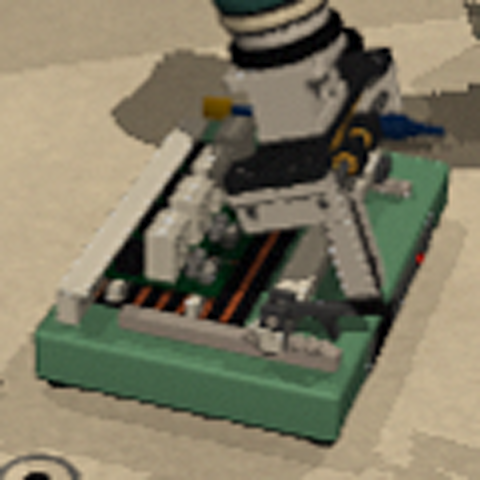

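The clamp bar has moved back 44.7 mm, with the boards still in place and the pawl held at (330,315). I'll pull it slightly further to the stop, lower the pawl and let go.

{"name": "drive_tool", "arguments": {
  "commands": [
    [-0.04,0,0.015,0,0,0],
    [0,0,0,0,0,0],
    [-0.011,0,0.083,0,0.5,0],
    [-0.011,0,0.083,0,0.5,0],
    [-0.011,0,0.083,0,0.5,0],
    [-0.011,0,0.083,0,0.5,0],
    [-0.011,0,0.083,0,0.5,0],
    [-0.011,0,0.083,0,0.5,0],
    [-0.011,0,0.083,0,0.5,0],
    [0,0,0,0,0,0]
  ]
}}

```text
time: 17.88
tool_pos: [0.4788, -0.0449, 0.1004]
ee_rot: [3.139, -0.009, -0.12]
wrist_force: [5.7, -6.6, 0.2]
width: 0.01
finger_force: 30.0
```

{"name": "drive_tool", "arguments": {
  "commands": [
    [0,0,0,0,0,0],
    [0,0,0,0,0,0],
    [0,0,0,0,0,0],
    [0,0,-0.8,0,0,0],
    [0,0,-0.8,0,0,0],
    [0,0,-0.6,0,0,0],
    [0,0,0,0,0,0]
  ],
  "gripper": 0.6
}}

```text
time: 18.75
tool_pos: [0.4775, -0.0432, 0.1888]
ee_rot: [3.141, -0.004, -0.119]
wrist_force: [0.7, -0.2, -0.1]
width: 0.0374
finger_force: 0.0
```

```bash
cat >> h.py <<'E'
def sinks(x0=.5):
    s=snapshot("top"); W=cloud(s); m=box(W,x0,.72,-.32,-.06,.1,.122)
    n,l=cv2.connectedComponents(m.astype(np.uint8)); 
    for i in range(1,n):
        Q=W[l==i]
        if len(Q)>40: r=cv2.minAreaRect(Q[:,:2].astype(np.float32)); print("sink",len(Q),np.round(r[0],4),np.round(r[1],4),round(r[2],1),np.median(Q[:,2]).round(4))
def tray(s=None):
    s=s or snapshot("top"); W=cloud(s); m=box(W,.25,.65,.1,.39,.012,.024); n,l,st,_=cv2.connectedComponentsWithStats(m.astype(np.uint8))
    P=W[m]; r=cv2.minAreaRect(P[:,:2].astype(np.float32)); print("tray",np.round(r[0],4),np.round(r[1],4),round(r[2],2))
E
python3 - <<'E'
from h import *
sinks(); tray()
s=snapshot("top"); W=cloud(s); P=W[box(W,.48,.62,-.26,-.14,.077,.085)]; d=(P[:,:2]-[.5863,-.2002])@hx; print(np.percentile(d,[2,50]).round(4))
E
```

```text
sink 77 [ 0.6376 -0.1135] [0.0357 0.0225] 87.1 0.1094
sink 93 [ 0.632  -0.1656] [0.036  0.0223] 82.3 0.109
sink 95 [ 0.6254 -0.2166] [0.0371 0.0218] 83.0 0.1089
sink 102 [ 0.6189 -0.2675] [0.0362 0.0225] 83.9 0.1087
tray [0.4955 0.208 ] [0.2877 0.2245] 5.49
[-0.0655 -0.0485]
```

Run:
```python
from h import *
plan([.6376,-.1135,.195],1.452)
s=snapshot("top"); W=cloud(s); m=box(W,.3,.62,.165,.345,.012,.024); P=W[m]; print(cv2.minAreaRect(P[:,:2].astype(np.float32)))
```

```text
t18.9 shift old [ 4.23  1.27 -0.26] shift new [-1.27  4.23 -0.25] turn [ -0.02   0.02 -15.71]
((0.45901113748550415, 0.25213396549224854), (0.2232578545808792, 0.12986227869987488), 5.68185567855835)
```

{"name": "drive_tool", "arguments": {
  "commands": [
    [1,0.32,-0.2,0,0,0],
    [1,0.32,-0.06,0,0,0],
    [1,0.32,0,0,0,0],
    [1,0.31,0,0,0,0],
    [0.23,0,0,0,0,-0.98],
    [0,0,0,0,0,-0.98],
    [0,0,0,0,0,-0.98],
    [0,0,0,0,0,-0.98],
    [0,0,0,0,0,-0.98],
    [0,0,0,0,0,-0.98],
    [0,0,0,0,0,-0.98],
    [0,0,0,0,0,-0.98],
    [0,0,0,0,0,-0.98],
    [0,0,0,0,0,-0.98],
    [0,0,0,0,0,-0.98],
    [0,0,0,0,0,-0.98],
    [0,0,0,0,0,-0.98],
    [0,0,0,0,0,-0.98],
    [0,0,0,0,0,-0.98],
    [0,0,0,0,0,-0.98]
  ],
  "gripper": 0.5
}}

```text
time: 21.45
tool_pos: [0.6375, -0.1135, 0.195]
ee_rot: [-3.138, -0.001, 1.452]
wrist_force: [0.1, -0.3, -0.2]
width: 0.047
finger_force: 0.0
```

Run:
```python
from h import *
plan([.6376,-.1135,.090],1.452)
```

```text
t21.4 shift old [-0.    0.01  2.63] shift new [-0.    0.    2.63] turn [-0.03 -0.01  0.  ]
```

{"name": "drive_tool", "arguments": {
  "commands": [
    [0,0,0.7,0,0,0],
    [0,0,0.7,0,0,0],
    [0,0,0.6,0,0,0],
    [0,0,0.4,0,0,0],
    [0,0,0.23,0,0,0],
    [0,0,0,0,0,0]
  ]
}}

```text
time: 22.2
tool_pos: [0.6379, -0.1136, 0.0913]
ee_rot: [-3.14, -0.0, 1.449]
wrist_force: [-0.2, 0.9, 0.1]
width: 0.047
finger_force: 0.0
```

{"name": "drive_tool", "arguments": {
  "commands": [
    [0,0,0,0,0,0],
    [0,0,0,0,0,0],
    [0,0,0,0,0,0],
    [0,0,0,0,0,0]
  ],
  "gripper": 1.0
}}

```text
time: 22.7
tool_pos: [0.6388, -0.1139, 0.093]
ee_rot: [3.14, 0.0, 1.449]
wrist_force: [0.6, -0.0, 2.2]
width: 0.0218
finger_force: 30.0
```

{"name": "drive_tool", "arguments": {
  "commands": [
    [0,-0.15,0,0,0,0],
    [0,-0.15,0,0,0,0],
    [0,-0.15,0,0,0,0],
    [0,0,0,0,0,0],
    [0,0,-0.3,0,0,0],
    [0,0,-0.5,0,0,0],
    [0,0,-0.8,0,0,0],
    [0,0,-0.8,0,0,0],
    [0,0,0,0,0,0]
  ]
}}

```text
time: 23.82
tool_pos: [0.6212, -0.1118, 0.1906]
ee_rot: [3.138, 0.001, 1.449]
wrist_force: [-0.1, 0.1, -1.3]
width: 0.0216
finger_force: 30.0
```

```bash
cat >> h.py <<'E'
def tray2(yaw=None):
    s=snapshot("top"); W=cloud(s); m=box(W,.28,.64,.14,.37,.012,.024)
    l=cv2.connectedComponents(cv2.dilate(m.astype(np.uint8),np.ones((3,3))))[1]; i=np.bincount(l[m]).argmax()
    P=W[m&(l==i)]; r=cv2.minAreaRect(P[:,:2].astype(np.float32)); c,sz,a=np.array(r[0]),r[1],r[2]
    if sz[0]<sz[1]: a-=90
    a=np.radians(a); print("tray",c.round(4),np.round(sz,4),round(a,4)); return c,a
def slot(c,a,i,j):
    q=c+R.from_euler("z",a).as_matrix()[:2,:2]@np.array([i*.054,j*.029]); return q
E
python3 - <<'E'
from h import *
c,a=tray2()
for i in(1,-1):
  for j in(1,-1): print(i,j,slot(c,a,i,j).round(4))
q=slot(c,a,1,1); plan([*q,.16],a+np.pi/2)
E
```

```text
tray [0.4592 0.252 ] [0.2238 0.1295] 0.0973
1 1 [0.5101 0.2861]
1 -1 [0.5157 0.2284]
-1 1 [0.4026 0.2756]
-1 -1 [0.4082 0.2179]
t23.9 shift old [ 9.53 -3.94  0.7 ] shift new [10.16 -1.78  0.7 ] turn [ 0.    0.   -2.19]
```

{"name": "drive_tool", "arguments": {
  "commands": [
    [0.95,-0.39,0,0,0,0],
    [0.95,-0.39,0,0,0,0],
    [0.95,-0.39,0,0,0,0],
    [0.95,-0.39,0,0,0,0],
    [0.95,-0.39,0,0,0,0],
    [0.95,-0.39,0,0,0,0],
    [0.95,-0.39,0,0,0,0],
    [0.95,-0.39,0,0,0,0],
    [0.95,-0.39,0,0,0,0],
    [0.95,-0.39,0,0,0,0],
    [0,0,0,0,0,-0.73],
    [0,0,0,0,0,-0.73],
    [0,0,0,0,0,-0.73],
    [0,0,0.8,0,0,0],
    [0,0,0.8,0,0,0],
    [0,0,0.8,0,0,0],
    [0,0,0,0,0,0],
    [0,0,0,0,0,0]
  ]
}}

```text
time: 26.12
tool_pos: [0.5115, 0.2845, 0.0917]
ee_rot: [-3.141, 0.0, 1.668]
wrist_force: [-0.6, 0.5, -1.1]
width: 0.0219
finger_force: 30.0
```

Run:
```python
from h import *
plan([.5101,.2861,.027],.0973+np.pi/2)
```

```text
t26.1 shift old [ 0.04 -0.03  1.62] shift new [ 0.04 -0.03  1.62] turn [-0.01  0.   -0.  ]
```

{"name": "drive_tool", "arguments": {
  "commands": [
    [0.04,-0.03,0.6,0,0,0],
    [0,0,0.5,0,0,0],
    [0,0,0.3,0,0,0],
    [0,0,0.12,0,0,0],
    [0,0,0.06,0,0,0],
    [0,0,0,0,0,0],
    [0,0,0,0,0,0]
  ]
}}

```text
time: 27.0
tool_pos: [0.5108, 0.2863, 0.0294]
ee_rot: [3.14, -0.0, 1.668]
wrist_force: [0.5, 0.2, -1.2]
width: 0.0215
finger_force: 30.0
```

{"name": "drive_tool", "arguments": {
  "commands": [
    [0,0,0,0,0,0],
    [0,0,0,0,0,0],
    [0,0,-0.4,0,0,0],
    [0,0,-0.8,0,0,0],
    [0,0,-0.9,0,0,0],
    [0,0,-0.9,0,0,0],
    [0,0,-0.9,0,0,0],
    [0,0,0,0,0,0]
  ],
  "gripper": 0.5
}}

```text
time: 28.0
tool_pos: [0.5125, 0.2871, 0.1904]
ee_rot: [3.132, -0.003, 1.668]
wrist_force: [-0.0, 0.1, -0.9]
width: 0.0469
finger_force: 0.0
```

Run:
```python
from h import *
plan([.632,-.1656,.19],1.452)
```

```text
t28.0 shift old [-1.155e+01  1.880e+00 -1.000e-02] shift new [-1.088e+01  4.310e+00  1.000e-02] turn [ 0.09 -0.04  2.16]
```

{"name": "drive_tool", "arguments": {
  "commands": [
    [-0.96,0.157,0,0,0,0],
    [-0.96,0.157,0,0,0,0],
    [-0.96,0.157,0,0,0,0],
    [-0.96,0.157,0,0,0,0],
    [-0.96,0.157,0,0,0,0],
    [-0.96,0.157,0,0,0,0],
    [-0.96,0.157,0,0,0,0],
    [-0.96,0.157,0,0,0,0],
    [-0.96,0.157,0,0,0,0],
    [-0.96,0.157,0,0,0,0],
    [-0.96,0.157,0,0,0,0],
    [-0.96,0.157,0,0,0,0],
    [0,0,0,0,0,0.72],
    [0,0,0,0,0,0.72],
    [0,0,0,0,0,0.72],
    [0,0,0,0,0,0],
    [0,0,0,0,0,0]
  ]
}}

```text
time: 30.12
tool_pos: [0.6297, -0.1651, 0.1841]
ee_rot: [-3.141, -0.0, 1.453]
wrist_force: [0.9, -0.9, 0.8]
width: 0.0471
finger_force: 0.0
```

Run:
```python
from h import *
plan([.632,-.1656,.090],1.452)
t=snapshot("top"); c=t["image"][200:320,100:220]
cv2.imwrite("pics/t5.png",cv2.resize(c,None,fx=4,fy=4,interpolation=cv2.INTER_CUBIC))
```

```text
t30.1 shift old [-0.01  0.06  2.35] shift new [-0.01  0.06  2.35] turn [-0.01 -0.    0.01]
```

View pics/t5.png

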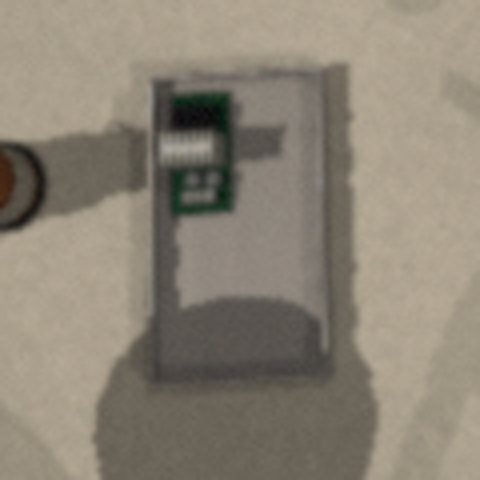

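Board 1 lies flat in the tray's upper-left slot, at crop (202,152), clear of the walls. On to board 2.

{"name": "drive_tool", "arguments": {
  "commands": [
    [0,0.06,0.7,0,0,0],
    [0,0,0.7,0,0,0],
    [0,0,0.5,0,0,0],
    [0,0,0.3,0,0,0],
    [0,0,0.15,0,0,0],
    [0,0,0,0,0,0]
  ]
}}

```text
time: 30.92
tool_pos: [0.6326, -0.1656, 0.0911]
ee_rot: [3.141, 0.0, 1.452]
wrist_force: [-0.7, -0.2, -0.5]
width: 0.0472
finger_force: 0.0
```

{"name": "drive_tool", "arguments": {
  "commands": [
    [0,0,0,0,0,0],
    [0,0,0,0,0,0],
    [0,0,0,0,0,0],
    [0,0,0,0,0,0]
  ],
  "gripper": 1.0
}}

```text
time: 31.42
tool_pos: [0.6328, -0.1656, 0.0915]
ee_rot: [3.14, 0.0, 1.452]
wrist_force: [-0.1, 0.3, 0.9]
width: 0.0218
finger_force: 30.0
```

{"name": "drive_tool", "arguments": {
  "commands": [
    [0,-0.15,0,0,0,0],
    [0,-0.15,0,0,0,0],
    [0,-0.15,0,0,0,0],
    [0,0,0,0,0,0],
    [0,0,-0.3,0,0,0],
    [0,0,-0.5,0,0,0],
    [0,0,-0.8,0,0,0],
    [0,0,-0.8,0,0,0],
    [0,0,0,0,0,0]
  ]
}}

```text
time: 32.55
tool_pos: [0.6163, -0.164, 0.1914]
ee_rot: [3.134, 0.002, 1.452]
wrist_force: [0.3, 0.2, -1.1]
width: 0.0217
finger_force: 30.0
```

Run:
```python
from h import *
c,a=tray2(); print(slot(c,a,1,-1))
plan([*slot(c,a,1,-1),.19],a+np.pi/2)
```

```text
tray [0.4592 0.2523] [0.2236 0.1297] 0.1022
[0.51586782 0.22895113]
t32.6 shift old [ 9.45 -3.63 -0.05] shift new [10.02 -1.47 -0.03] turn [ 0.03  0.01 -2.21]
```

{"name": "drive_tool", "arguments": {
  "commands": [
    [0.945,-0.363,0,0,0,0],
    [0.945,-0.363,0,0,0,0],
    [0.945,-0.363,0,0,0,0],
    [0.945,-0.363,0,0,0,0],
    [0.945,-0.363,0,0,0,0],
    [0.945,-0.363,0,0,0,0],
    [0.945,-0.363,0,0,0,0],
    [0.945,-0.363,0,0,0,0],
    [0.945,-0.363,0,0,0,0],
    [0.945,-0.363,0,0,0,0],
    [0,0,0,0,0,-0.73],
    [0,0,0,0,0,-0.73],
    [0,0,0,0,0,-0.73],
    [0,0,0.8,0,0,0],
    [0,0,0.8,0,0,0],
    [0,0,0.8,0,0,0],
    [0,0,0,0,0,0],
    [0,0,0,0,0,0]
  ]
}}

```text
time: 34.85
tool_pos: [0.5153, 0.2292, 0.0909]
ee_rot: [-3.141, 0.0, 1.671]
wrist_force: [1.0, -0.5, -0.7]
width: 0.0216
finger_force: 30.0
```

Run:
```python
from h import *
tray2()
plan([.5157,.2287,.0265],.099+np.pi/2)
```

```text
tray [0.4638 0.2052] [0.2235 0.0372] 0.1336
t34.9 shift old [-0.02 -0.01  1.64] shift new [-0.02 -0.01  1.64] turn [ 0.02 -0.    0.01]
```

{"name": "drive_tool", "arguments": {
  "commands": [
    [-0.02,-0.01,0.6,0,0,0],
    [0,0,0.5,0,0,0],
    [0,0,0.3,0,0,0],
    [0,0,0.14,0,0,0],
    [0,0,0.08,0,0,0],
    [0,0,0,0,0,0],
    [0,0,0,0,0,0]
  ]
}}

```text
time: 35.78
tool_pos: [0.5154, 0.2285, 0.0266]
ee_rot: [3.14, -0.0, 1.671]
wrist_force: [0.4, 0.5, -0.9]
width: 0.0214
finger_force: 30.0
```

{"name": "drive_tool", "arguments": {
  "commands": [
    [0,0,0,0,0,0],
    [0,0,0,0,0,0],
    [0,0,-0.4,0,0,0],
    [0,0,-0.8,0,0,0],
    [0,0,-0.9,0,0,0],
    [0,0,-0.9,0,0,0],
    [0,0,-0.9,0,0,0],
    [0,0,0,0,0,0]
  ],
  "gripper": 0.5
}}

```text
time: 36.78
tool_pos: [0.5171, 0.2291, 0.1875]
ee_rot: [3.132, -0.002, 1.671]
wrist_force: [-0.5, 0.0, 0.5]
width: 0.0471
finger_force: 0.0
```

Run:
```python
from h import *
plan([.6254,-.2166,.19],1.452); sinks()
```

```text
t36.8 shift old [-11.36   1.58  -0.07] shift new [-10.74   4.01  -0.06] turn [ 0.09 -0.03  2.19]
sink 97 [ 0.6258 -0.2163] [0.0354 0.0215] 83.3 0.1088
sink 103 [ 0.6192 -0.2674] [0.0356 0.0218] 83.0 0.1089
```

{"name": "drive_tool", "arguments": {
  "commands": [
    [-0.95,0.132,0,0,0,0],
    [-0.95,0.132,0,0,0,0],
    [-0.95,0.132,0,0,0,0],
    [-0.95,0.132,0,0,0,0],
    [-0.95,0.132,0,0,0,0],
    [-0.95,0.132,0,0,0,0],
    [-0.95,0.132,0,0,0,0],
    [-0.95,0.132,0,0,0,0],
    [-0.95,0.132,0,0,0,0],
    [-0.95,0.132,0,0,0,0],
    [-0.95,0.132,0,0,0,0],
    [-0.95,0.132,0,0,0,0],
    [0,0,0,0,0,0.73],
    [0,0,0,0,0,0.73],
    [0,0,0,0,0,0.73],
    [0,0,0,0,0,0],
    [0,0,0,0,0,0]
  ]
}}

```text
time: 38.95
tool_pos: [0.623, -0.2188, 0.1809]
ee_rot: [-3.14, -0.001, 1.453]
wrist_force: [-0.0, -0.1, -0.0]
width: 0.0469
finger_force: 0.0
```

Run:
```python
from h import *
plan([.6256,-.2165,.090],1.452); tray2()
```

```text
t39.0 shift old [0.06 0.06 2.27] shift new [0.06 0.06 2.27] turn [-0.02 -0.01  0.01]
tray [0.4589 0.2523] [0.2234 0.1298] 0.0939
```

{"name": "drive_tool", "arguments": {
  "commands": [
    [0.06,0.06,0.6,0,0,0],
    [0,0,0.7,0,0,0],
    [0,0,0.5,0,0,0],
    [0,0,0.3,0,0,0],
    [0,0,0.15,0,0,0],
    [0,0,0,0,0,0]
  ]
}}

```text
time: 39.75
tool_pos: [0.6263, -0.2171, 0.0922]
ee_rot: [3.141, 0.0, 1.452]
wrist_force: [0.8, -0.4, 0.3]
width: 0.0472
finger_force: 0.0
```

{"name": "drive_tool", "arguments": {
  "commands": [
    [0,0,0,0,0,0],
    [0,0,0,0,0,0],
    [0,0,0,0,0,0],
    [0,0,0,0,0,0]
  ],
  "gripper": 1.0
}}

```text
time: 40.25
tool_pos: [0.6266, -0.2171, 0.0927]
ee_rot: [3.14, 0.0, 1.452]
wrist_force: [0.9, 0.3, 0.1]
width: 0.0219
finger_force: 30.0
```

{"name": "drive_tool", "arguments": {
  "commands": [
    [0,-0.15,0,0,0,0],
    [0,-0.15,0,0,0,0],
    [0,-0.15,0,0,0,0],
    [0,0,0,0,0,0],
    [0,0,-0.3,0,0,0],
    [0,0,-0.5,0,0,0],
    [0,0,-0.8,0,0,0],
    [0,0,-0.8,0,0,0],
    [0,0,0,0,0,0]
  ]
}}

```text
time: 41.38
tool_pos: [0.61, -0.2155, 0.1927]
ee_rot: [3.134, 0.002, 1.452]
wrist_force: [-0.7, -0.4, -0.7]
width: 0.0218
finger_force: 30.0
```

Run:
```python
from h import *
c,a=tray2(); print(slot(c,a,-1,1))
plan([*slot(c,a,-1,1),.19],a+np.pi/2)
```

```text
tray [0.4592 0.2523] [0.2235 0.1296] 0.0955
[0.40263991 0.27601351]
t41.4 shift old [11.58 -6.58 -0.04] shift new [12.71 -3.96 -0.  ] turn [ 0.03  0.02 -2.14]
```

{"name": "drive_tool", "arguments": {
  "commands": [
    [0.89,-0.506,0,0,0,0],
    [0.89,-0.506,0,0,0,0],
    [0.89,-0.506,0,0,0,0],
    [0.89,-0.506,0,0,0,0],
    [0.89,-0.506,0,0,0,0],
    [0.89,-0.506,0,0,0,0],
    [0.89,-0.506,0,0,0,0],
    [0.89,-0.506,0,0,0,0],
    [0.89,-0.506,0,0,0,0],
    [0.89,-0.506,0,0,0,0],
    [0.89,-0.506,0,0,0,0],
    [0.89,-0.506,0,0,0,0],
    [0.89,-0.506,0,0,0,0],
    [0,0,0,0,0,-0.72],
    [0,0,0,0,0,-0.72],
    [0,0,0.7,0,0,-0.72],
    [0,0,0.8,0,0,0],
    [0,0,0.8,0,0,0],
    [0,0,0,0,0,0],
    [0,0,0,0,0,0]
  ]
}}

```text
time: 43.92
tool_pos: [0.402, 0.276, 0.0962]
ee_rot: [-3.141, 0.0, 1.668]
wrist_force: [-0.5, -0.1, -0.5]
width: 0.0218
finger_force: 30.0
```

Run:
```python
from h import *
plan([.4026,.2758,.0275],.097+np.pi/2)
t=snapshot("top"); cv2.imwrite("pics/t6.png",cv2.resize(t["image"][200:320,100:220],None,fx=4,fy=4,interpolation=cv2.INTER_CUBIC))
```

```text
t43.9 shift old [-0.01  0.02  1.72] shift new [-0.01  0.01  1.72] turn [-0.  0.  0.]
```

View pics/t6.png

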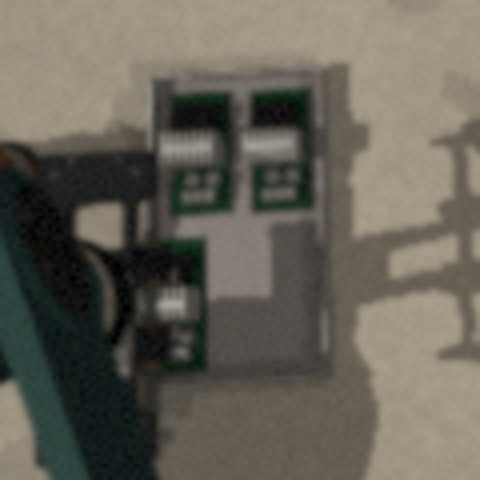

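Boards 1 and 2 lie side by side in the upper slots, at crop (202,152) and (280,152). The third hangs over the lower-left slot at (180,305), and it's clear to lower.

{"name": "drive_tool", "arguments": {
  "commands": [
    [-0.01,0.01,0.6,0,0,0],
    [0,0,0.5,0,0,0],
    [0,0,0.35,0,0,0],
    [0,0,0.17,0,0,0],
    [0,0,0.08,0,0,0],
    [0,0,0,0,0,0],
    [0,0,0,0,0,0]
  ]
}}

```text
time: 44.85
tool_pos: [0.4028, 0.2759, 0.0286]
ee_rot: [3.14, -0.0, 1.668]
wrist_force: [-0.0, 0.2, -1.1]
width: 0.0218
finger_force: 30.0
```

{"name": "drive_tool", "arguments": {
  "commands": [
    [0,0,0,0,0,0],
    [0,0,0,0,0,0],
    [0,0,-0.4,0,0,0],
    [0,0,-0.8,0,0,0],
    [0,0,-0.9,0,0,0],
    [0,0,-0.9,0,0,0],
    [0,0,-0.9,0,0,0],
    [0,0,0,0,0,0]
  ],
  "gripper": 0.5
}}

```text
time: 45.85
tool_pos: [0.4044, 0.2767, 0.1889]
ee_rot: [3.133, -0.003, 1.668]
wrist_force: [0.0, 0.5, -0.7]
width: 0.047
finger_force: 0.0
```

Run:
```python
from h import *
plan([.6192,-.2674,.19],1.452)
```

```text
t45.9 shift old [-14.06   4.03  -0.04] shift new [-12.87   6.94  -0.03] turn [ 0.08 -0.04  2.16]
```

{"name": "drive_tool", "arguments": {
  "commands": [
    [-0.937,0.269,0,0,0,0],
    [-0.937,0.269,0,0,0,0],
    [-0.937,0.269,0,0,0,0],
    [-0.937,0.269,0,0,0,0],
    [-0.937,0.269,0,0,0,0],
    [-0.937,0.269,0,0,0,0],
    [-0.937,0.269,0,0,0,0],
    [-0.937,0.269,0,0,0,0],
    [-0.937,0.269,0,0,0,0],
    [-0.937,0.269,0,0,0,0],
    [-0.937,0.269,0,0,0,0],
    [-0.937,0.269,0,0,0,0],
    [-0.937,0.269,0,0,0,0],
    [-0.937,0.269,0,0,0,0],
    [-0.937,0.269,0,0,0,0],
    [0,0,0,0,0,0.72],
    [0,0,0,0,0,0.72],
    [0,0,0,0,0,0.72],
    [0,0,0,0,0,0],
    [0,0,0,0,0,0]
  ]
}}

```text
time: 48.35
tool_pos: [0.6172, -0.2681, 0.1833]
ee_rot: [-3.14, -0.0, 1.453]
wrist_force: [-0.3, 0.4, -0.3]
width: 0.0468
finger_force: 0.0
```

Run:
```python
from h import *
plan([.6192,-.2674,.090],1.452); tray2()
```

```text
t48.4 shift old [0.02 0.05 2.33] shift new [0.02 0.05 2.33] turn [-0.01 -0.    0.01]
tray [0.4589 0.2522] [0.223  0.1298] 0.0963
```

{"name": "drive_tool", "arguments": {
  "commands": [
    [0.02,0.05,0.6,0,0,0],
    [0,0,0.7,0,0,0],
    [0,0,0.5,0,0,0],
    [0,0,0.35,0,0,0],
    [0,0,0.17,0,0,0],
    [0,0,0,0,0,0]
  ]
}}

```text
time: 49.15
tool_pos: [0.6196, -0.2678, 0.0912]
ee_rot: [-3.142, 0.0, 1.452]
wrist_force: [-0.2, 0.6, -0.0]
width: 0.047
finger_force: 0.0
```

{"name": "drive_tool", "arguments": {
  "commands": [
    [0,0,0,0,0,0],
    [0,0,0,0,0,0],
    [0,0,0,0,0,0],
    [0,0,0,0,0,0]
  ],
  "gripper": 1.0
}}

```text
time: 49.65
tool_pos: [0.6201, -0.268, 0.092]
ee_rot: [3.14, 0.001, 1.452]
wrist_force: [1.4, 1.1, 2.0]
width: 0.0219
finger_force: 30.0
```

{"name": "drive_tool", "arguments": {
  "commands": [
    [0,-0.15,0,0,0,0],
    [0,-0.15,0,0,0,0],
    [0,-0.15,0,0,0,0],
    [0,0,0,0,0,0],
    [0,0,-0.3,0,0,0],
    [0,0,-0.5,0,0,0],
    [0,0,-0.8,0,0,0],
    [0,0,-0.8,0,0,0],
    [0,0,0,0,0,0]
  ]
}}

```text
time: 50.78
tool_pos: [0.6033, -0.2665, 0.1919]
ee_rot: [3.134, 0.003, 1.452]
wrist_force: [-0.3, -0.1, -0.3]
width: 0.0221
finger_force: 30.0
```

Run:
```python
from h import *
c,a=tray2(); print(slot(c,a,-1,-1))
plan([*slot(c,a,-1,-1),.19],a+np.pi/2)
```

```text
tray [0.459  0.2521] [0.2235 0.1295] 0.0986
[0.4081102  0.21794468]
t50.8 shift old [11.44 -6.26 -0.06] shift new [12.52 -3.64 -0.02] turn [ 0.03  0.02 -2.18]
```

{"name": "drive_tool", "arguments": {
  "commands": [
    [0.88,-0.482,0,0,0,0],
    [0.88,-0.482,0,0,0,0],
    [0.88,-0.482,0,0,0,0],
    [0.88,-0.482,0,0,0,0],
    [0.88,-0.482,0,0,0,0],
    [0.88,-0.482,0,0,0,0],
    [0.88,-0.482,0,0,0,0],
    [0.88,-0.482,0,0,0,0],
    [0.88,-0.482,0,0,0,0],
    [0.88,-0.482,0,0,0,0],
    [0.88,-0.482,0,0,0,0],
    [0.88,-0.482,0,0,0,0],
    [0.88,-0.482,0,0,0,0],
    [0,0,0,0,0,-0.72],
    [0,0,0,0,0,-0.72],
    [0,0,0.7,0,0,-0.72],
    [0,0,0.8,0,0,0],
    [0,0,0.7,0,0,0],
    [0,0,0,0,0,0],
    [0,0,0,0,0,0]
  ]
}}

```text
time: 53.32
tool_pos: [0.4071, 0.2185, 0.0993]
ee_rot: [-3.141, 0.0, 1.668]
wrist_force: [0.2, -0.6, -1.2]
width: 0.0215
finger_force: 30.0
```

Run:
```python
from h import *
plan([.4081,.2178,.0265],.097+np.pi/2)
t=snapshot("top"); cv2.imwrite("pics/t7.png",cv2.resize(t["image"][200:320,100:220],None,fx=4,fy=4,interpolation=cv2.INTER_CUBIC))
```

```text
t53.3 shift old [-0.02  0.02  1.82] shift new [-0.02  0.02  1.82] turn [-0.  0. -0.]
```

View pics/t7.png

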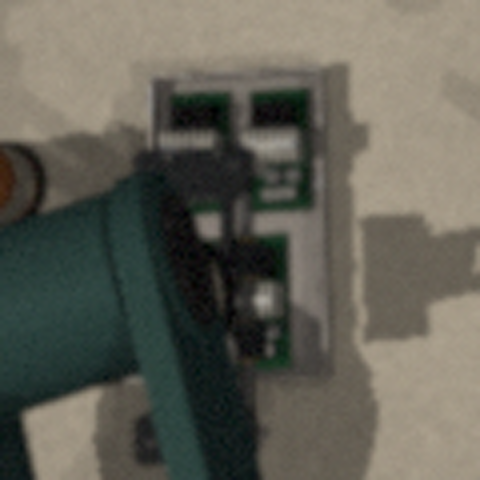

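The fourth board hangs over the free lower-right slot at crop (265,300), and the tray hasn't moved. I'll lower it.

{"name": "drive_tool", "arguments": {
  "commands": [
    [-0.02,0.02,0.6,0,0,0],
    [0,0,0.55,0,0,0],
    [0,0,0.4,0,0,0],
    [0,0,0.17,0,0,0],
    [0,0,0.09,0,0,0],
    [0,0,0,0,0,0],
    [0,0,0,0,0,0]
  ]
}}

```text
time: 54.25
tool_pos: [0.4086, 0.218, 0.0274]
ee_rot: [3.14, -0.0, 1.668]
wrist_force: [-0.1, 0.0, -0.3]
width: 0.0219
finger_force: 30.0
```

{"name": "drive_tool", "arguments": {
  "commands": [
    [0,0,0,0,0,0],
    [0,0,0,0,0,0],
    [0,0,-0.4,0,0,0],
    [0,0,-0.8,0,0,0],
    [0,0,-0.9,0,0,0],
    [0,0,-0.9,0,0,0],
    [0,0,-0.9,0,0,0],
    [0,0,0,0,0,0]
  ],
  "gripper": 0.5
}}

```text
time: 55.25
tool_pos: [0.4101, 0.2186, 0.1876]
ee_rot: [3.133, -0.002, 1.668]
wrist_force: [-1.2, 0.6, -0.3]
width: 0.047
finger_force: 0.0
```

Run:
```python
from h import *
o=get_obs(); print(o["joint_positions"].round(2))
s=snapshot("side");A=cloud(s);P=A[box(A,.43,.53,.38,.48,.085,.12)]; Q=P[P[:,2]>np.percentile(P[:,2],95)-.005]; print(cv2.minAreaRect(Q[:,:2].astype(np.float32)),Q[:,2].max())
plan([.479,.434,.19],2.56)
```

```text
[ 0.37 -0.11  1.6  -0.    1.64  0.27]
((0.47940152883529663, 0.43387356400489807), (0.04530763998627663, 0.045072104781866074), 12.104208946228027) 0.10252133779144959
t55.3 shift old [ 5.2   2.27 -0.11] shift new [ 1.5   5.47 -0.13] turn [ 0.05  0.01 -8.92]
```

{"name": "drive_tool", "arguments": {
  "commands": [
    [0.867,0.378,0,0,0,0],
    [0.867,0.378,0,0,0,0],
    [0.867,0.378,0,0,0,0],
    [0.867,0.378,0,0,0,0],
    [0.867,0.378,0,0,0,0],
    [0.867,0.378,0,0,0,0],
    [0,0,0,0,0,-1],
    [0,0,0,0,0,-1],
    [0,0,0,0,0,-1],
    [0,0,0,0,0,-1],
    [0,0,0,0,0,-1],
    [0,0,0,0,0,-1],
    [0,0,0,0,0,-1],
    [0,0,0,0,0,-1],
    [0,0,0,0,0,-1],
    [0,0,0,0,0,-1],
    [0,0,0,0,0,0],
    [0,0,0,0,0,0]
  ],
  "gripper": 0.2
}}

```text
time: 57.55
tool_pos: [0.4778, 0.4334, 0.1816]
ee_rot: [-3.14, -0.001, 2.666]
wrist_force: [-0.1, -0.6, -0.2]
width: 0.0752
finger_force: 0.0
```

Run:
```python
from h import *
plan([.4793,.4335,.079]); print(get_obs()["joint_positions"].round(2))
```

```text
t57.5 shift old [-0.03  0.03  2.57] shift new [-0.03  0.03  2.57] 
[ 0.65  0.31  1.16 -0.    1.68 -0.45]
```

{"name": "drive_tool", "arguments": {
  "commands": [
    [-0.03,0.03,0.7,0,0,0],
    [0,0,0.7,0,0,0],
    [0,0,0.6,0,0,0],
    [0,0,0.4,0,0,0],
    [0,0,0.17,0,0,0],
    [0,0,0,0,0,0]
  ]
}}

```text
time: 58.3
tool_pos: [0.4798, 0.4342, 0.08]
ee_rot: [-3.142, 0.0, 2.668]
wrist_force: [0.7, 0.5, 0.2]
width: 0.0754
finger_force: 0.0
```

{"name": "drive_tool", "arguments": {
  "commands": [
    [0,0,0,0,0,0],
    [0,0,0,0,0,0],
    [0,0,0,0,0,0],
    [0,0,0,0,0,0],
    [0,0,0,0,0,0]
  ],
  "gripper": 1.0
}}

```text
time: 58.92
tool_pos: [0.4799, 0.4341, 0.0804]
ee_rot: [3.142, 0.0, 2.668]
wrist_force: [-0.7, -2.2, 1.8]
width: 0.0453
finger_force: 30.0
```

{"name": "drive_tool", "arguments": {
  "commands": [
    [0,0,0.006,0,0,1],
    [0,0,0.006,0,0,1],
    [0,0,0.006,0,0,1],
    [0,0,0.006,0,0,1],
    [0,0,0.006,0,0,1],
    [0,0,0.006,0,0,1],
    [0,0,0.006,0,0,1],
    [0,0,0.006,0,0,1],
    [0,0,0.006,0,0,1],
    [0,0,0.006,0,0,1],
    [0,0,0.006,0,0,1],
    [0,0,0.006,0,0,1]
  ]
}}

```text
time: 60.42
tool_pos: [0.48, 0.4341, 0.0774]
ee_rot: [3.141, 0.0, 1.465]
wrist_force: [0.2, -0.3, 2.7]
width: 0.0454
finger_force: 30.0
```

{"name": "drive_tool", "arguments": {
  "commands": [
    [0,0,0.006,0,0,1],
    [0,0,0.006,0,0,1],
    [0,0,0.006,0,0,1],
    [0,0,0.006,0,0,1],
    [0,0,0.006,0,0,1],
    [0,0,0.006,0,0,1],
    [0,0,0.006,0,0,1],
    [0,0,0.006,0,0,1]
  ]
}}

```text
time: 61.42
tool_pos: [0.4808, 0.4346, 0.0758]
ee_rot: [3.14, -0.003, 0.667]
wrist_force: [2.4, -0.6, 2.4]
width: 0.0448
finger_force: 30.0
```

Run:
```python
from h import *
o=get_obs(); print(o["wrist_torque"],o["wrist_force"],o["joint_positions"].round(2),o["width"])
```

```text
[-0.09675618 -0.20572962  0.98999587] [ 2.37388807 -0.56005612  2.40325891] [ 0.65  0.36  1.31 -0.    1.47  1.55] 0.04481074527686615
```

{"name": "drive_tool", "arguments": {
  "commands": [
    [0,0,0,0,0,0.5],
    [0,0,0,0,0,0]
  ]
}}

```text
time: 61.68
tool_pos: [0.4809, 0.4347, 0.0759]
ee_rot: [3.141, -0.003, 0.62]
wrist_force: [3.0, -0.4, 1.5]
width: 0.045
finger_force: 30.0
```

Run:
```python
from h import *
o=get_obs(); print(o["wrist_torque"],o["ee_rot"])
```

```text
[ 0.04311296 -0.5422432   1.06875187] [ 3.14066219 -0.00321318  0.62045259]
```

{"name": "drive_tool", "arguments": {
  "commands": [
    [0,0,0,0,0,0],
    [0,0,0,0,0,0],
    [0,0,0,0,0,0],
    [0,0,-0.8,0,0,0],
    [0,0,-0.9,0,0,0],
    [0,0,-0.9,0,0,0],
    [0,0,-0.3,0,0,0],
    [0,0,0,0,0,0]
  ],
  "gripper": 0.2
}}

```text
time: 62.68
tool_pos: [0.4799, 0.4343, 0.1914]
ee_rot: [-3.142, -0.001, 0.618]
wrist_force: [0.4, 0.7, 0.8]
width: 0.0758
finger_force: 0.0
```

Run:
```python
from h import *
A0=np.load("side0.npz")["W"]; s=snapshot("side"); A=cloud(s)
for B in(A0,A):
    Q=B[box(B,.462,.497,.417,.451,.085,.115)]; print(len(Q),np.median(Q[:,2]),np.percentile(Q[:,2],90))
print(get_obs()["ee_rot"])
plan([.45,0,.24],-.119)
```

```text
251 0.09850027603657684 0.10033652769236757
242 0.09409852887985265 0.09571515082735306
[3.14151158e+00 1.83586219e-03 6.17759024e-01]
t62.7 shift old [-6.88  8.42 -1.24] shift new [ 0.56 10.86 -1.25] turn [0.01 0.02 7.37]
```

{"name": "drive_tool", "arguments": {
  "commands": [
    [0,0,-0.6,0,0,0.92],
    [0,0,-0.6,0,0,0.92],
    [0,0,0,0,0,0.92],
    [0,0,0,0,0,0.92],
    [0,0,0,0,0,0.92],
    [0,0,0,0,0,0.92],
    [0,0,0,0,0,0.92],
    [0,0,0,0,0,0.92],
    [0,0,0,0,0,0]
  ],
  "gripper": 1.0
}}

```text
time: 63.85
tool_pos: [0.4792, 0.4337, 0.2364]
ee_rot: [3.138, 0.003, -0.117]
wrist_force: [0.4, -0.1, 0.1]
width: 0.0005
finger_force: 0.0
```

Run:
```python
from h import *
p=np.r_[H+hx*.015,.235]; print(p); plan(p,-.119); lean_side(); sinks()
t=snapshot("top"); cv2.imwrite("pics/t8.png",cv2.resize(t["image"][150:320,80:420],(800,400),interpolation=cv2.INTER_CUBIC))
```

```text
[ 0.590395 -0.348185  0.235   ]
t63.9 shift old [ 5.05 19.09  0.08] shift new [ 5.08 19.08  0.03] turn [0.03 0.03 0.02]
knob px [310.6905041  121.13481829] [296 108  34  32 853] lean [-0.4379314] res [-0.7787334   1.25244647]
```

View pics/t8.png

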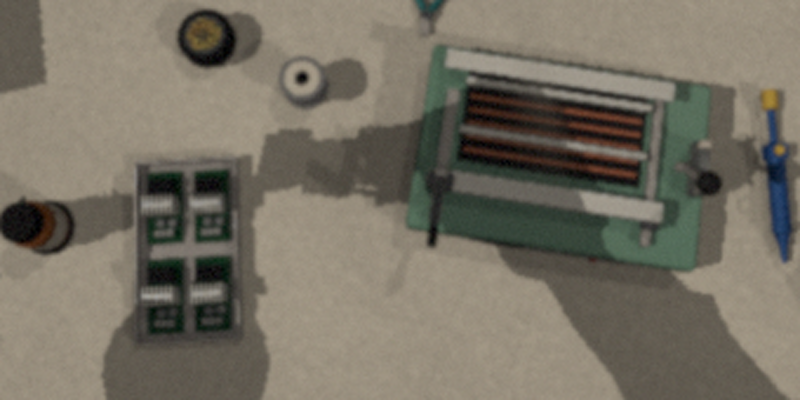

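All four boards lie flat and apart in the tray, at crop (163,205), (212,205), (163,295) and (212,295). The holder is empty and the clamp bar is back. Next, the lever to off.

{"name": "drive_tool", "arguments": {
  "commands": [
    [0.254,0.954,0,0,0,0],
    [0.254,0.954,0,0,0,0],
    [0.254,0.954,0,0,0,0],
    [0.254,0.954,0,0,0,0],
    [0.254,0.954,0,0,0,0],
    [0.254,0.954,0,0,0,0],
    [0.254,0.954,0,0,0,0],
    [0.254,0.954,0,0,0,0],
    [0.254,0.954,0,0,0,0],
    [0.254,0.954,0,0,0,0],
    [0.254,0.954,0,0,0,0],
    [0.254,0.954,0,0,0,0],
    [0.254,0.954,0,0,0,0],
    [0.254,0.954,0,0,0,0],
    [0.254,0.954,0,0,0,0],
    [0.254,0.954,0,0,0,0],
    [0.254,0.954,0,0,0,0],
    [0.254,0.954,0,0,0,0],
    [0.254,0.954,0,0,0,0],
    [0,0,0,0,0,0]
  ]
}}

```text
time: 66.5
tool_pos: [0.5854, -0.3112, 0.2375]
ee_rot: [-3.141, 0.002, -0.121]
wrist_force: [-0.2, -0.3, -0.4]
width: 0.0005
finger_force: 0.0
```

Run:
```python
from h import *
plan(np.r_[H+hx*.015,.13],-.119); lean_side()
```

```text
t66.5 shift old [0.24 0.9  2.69] shift new [0.23 0.9  2.69] turn [-0.    0.02 -0.02]
knob px [306.11764706 120.80392157] [303 117   8   9  51] lean [-0.3065664] res [ 0.18066624 -0.38331797]
```

{"name": "drive_tool", "arguments": {
  "commands": [
    [0.24,0.9,0,0,0,0],
    [0,0,0,0,0,0],
    [0,0,0.8,0,0,0],
    [0,0,0.8,0,0,0],
    [0,0,0.7,0,0,0],
    [0,0,0.39,0,0,0],
    [0,0,0,0,0,0],
    [-0.2,0,0,0,0,0],
    [-0.2,0,0,0,0,0],
    [-0.2,0,0,0,0,0],
    [-0.2,0,0,0,0,0],
    [-0.2,0,0,0,0,0],
    [-0.2,0,0,0,0,0],
    [-0.2,0,0,0,0,0],
    [-0.15,0,0,0,0,0],
    [0,0,0,0,0,0]
  ]
}}

```text
time: 68.55
tool_pos: [0.5289, -0.338, 0.1317]
ee_rot: [-3.141, 0.001, -0.119]
wrist_force: [0.9, -0.4, 0.0]
width: 0.0005
finger_force: 0.4
```

Run:
```python
from h import *
plan(np.r_[H+hx*-.0497,.13],-.119); lean_side()
```

```text
t68.5 shift old [-0.06  0.07  0.04] shift new [-0.06  0.07  0.04] turn [-0.    0.01  0.  ]
knob px [318.07692308 129.78846154] [314 126   9   8  52] lean [-0.79456362] res [ 0.19398042 -0.16226436]
```

{"name": "drive_tool", "arguments": {
  "commands": [
    [-0.03,0,0,0,0,0],
    [-0.03,0,0,0,0,0],
    [0,0,0,0,0,0]
  ]
}}

```text
time: 68.97
tool_pos: [0.5285, -0.338, 0.1319]
ee_rot: [3.141, -0.003, -0.118]
wrist_force: [5.2, -1.3, -0.2]
width: 0.0003
finger_force: 2.5
```

Run:
```python
from h import *
print(get_obs()["wrist_force"]); lean_side()
```

```text
[ 5.16265457 -1.29757147 -0.22537926]
knob px [317.92307692 129.76923077] [314 126   9   8  52] lean [-0.79082887] res [ 0.27409528 -0.23087191]
```

The force rises to 5 N with no further travel, so the lever is at its end stop, off. I'll back away and do a final check.

{"name": "drive_tool", "arguments": {
  "commands": [
    [0.6,0,0,0,0,0],
    [0,0,-0.9,0,0,0],
    [0,0,-0.9,0,0,0],
    [0,0,-0.9,0,0,0],
    [-0.5,0.9,0,0,0,0],
    [-0.9,0.9,0,0,0,0],
    [-0.9,0.9,0,0,0,0],
    [-0.9,0.5,0,0,0,0],
    [0,0,0,0,0,0],
    [0,0,0,0,0,0]
  ]
}}

```text
time: 70.28
tool_pos: [0.4089, -0.4524, 0.2397]
ee_rot: [-3.141, 0.0, -0.118]
wrist_force: [-0.6, 0.5, 0.2]
width: 0.0004
finger_force: 0.0
```

Run:
```python
from h import *
lean_side(); tray2()
s=snapshot("top"); W=cloud(s); P=W[box(W,.48,.62,-.26,-.14,.077,.085)]; d=(P[:,:2]-[.5863,-.2002])@hx; print(np.percentile(d,[2,50]).round(4))
P=W[box(W,.33,.6,.17,.34,.035,.06)]; print("sink tops z",np.percentile(P[:,2],[50,95]))
cv2.imwrite("pics/e.png",cv2.resize(s["image"],(800,600)))
```

```text
knob px [318.16326531 129.7755102 ] [315 126   8   8  49] lean [-0.79605257] res [ 0.13694067 -0.11423466]
tray [0.4589 0.252 ] [0.2233 0.1305] 0.0956
[-0.0661 -0.0549]
sink tops z [0.04318251 0.04694047]
```

View pics/e.png

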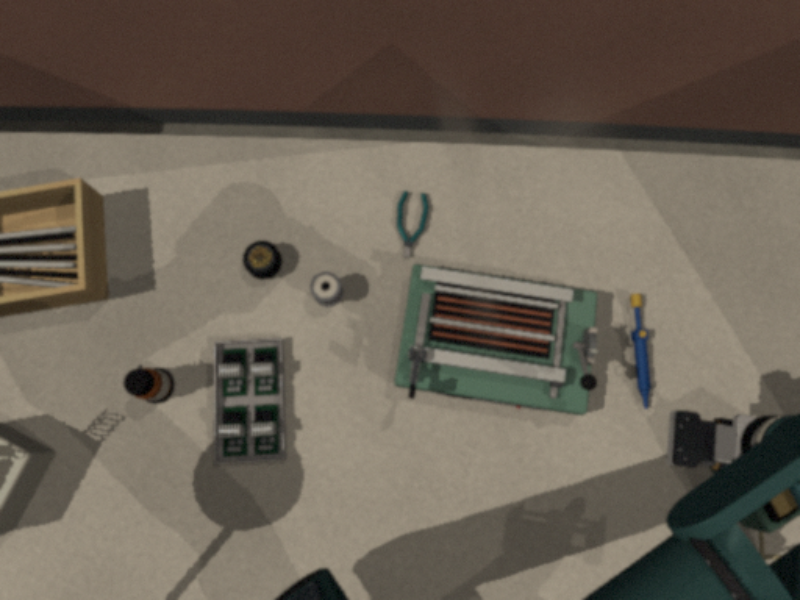

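The final view shows the four boards in the tray around (252,400), the holder empty, the bar back and the knob at the off end (588,382). The other tools haven't moved.

```bash
python3 -c "
from bench import close_job; print(close_job())"
```

```text
the job is handed in; nothing more can be done
None
```

I shut the preheater down in the order asked and handed the job in after about 71 s: lever to idle (on the way it overshot by about 0.17 rad towards off and I brought it back), clamp bar fully back, all four boards flat in the tray, flux cap tight, lever at off, and the other tools where they were.

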